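Open the gouge box on the carving bench

TASK

A tin of wax stands in the way of the dark-lidded gouge box. Without lifting or pinching anything, push the tin aside with your fingers so that it stands upright clear of where the lid will come, then hook a fingertip behind the raised lip of the dark lid and draw the lid gently out along its grooves to its stop; the lid must not bump the tin. Keep the box where it stands, leave the pale-lidded box shut and do not disturb the other things on the bench.

Things in the scene. Friction and masses are not known exactly. Their poses are not given: they have to be found in the camera images.
- gouge_box: loose wooden box (2 kg; a hard pull drags it along), dark walnut sliding lid, 220 (x) x 160 (y) x 52 mm. Origin: centre of underside; x runs along the grooves, the lid comes out at the -x end, nearest the robot. Lid: 148 wide, upper face 47.5 above the bench; its front edge is 110 mm from the origin when shut, 250 fully out. Side walls rise 4.5 mm above the lid.
- gouge_lid (a joint): how far the dark lid is drawn out, m: 0 shut, 0.14 at its stop. It rubs in its grooves with about 2 N, stays where it is left, cannot be lifted out, and starts shut or up to 20 mm out.
- gouge_lip (a point): middle of the upper rear edge of the dark lid's raised lip (the face to hook), axes as the box. The lip is a pale wooden strip across the lid's front end, 110 mm wide (y), 12 thick, 18 tall: top 65.5 mm above the bench. Its thickness lies on the -x side of this point; behind it (+x) the lid is flat and bare for about 190 mm when shut.
- stone_box: second box of the same size and make with a pale birch lid and a dark lip, also standing loose; it stays shut. Origin: centre of its underside; which box is left or right varies.
- stone_lid (a joint): how far the pale lid is drawn out, m; it is 0 (shut) and stays so.
- tin: round closed tin of wax, yellow, green band and top, diameter 74, height 70 mm, 0.2 to 0.45 kg, standing loose in the dark lid's path. Origin: centre of its underside. Slides upright when pushed low. There is bare bench on both sides; it is clear when its middle is 120 mm or more sideways from the dark box's long centre line.
- sand_block: cork sanding block 60 x 110 x 30 mm lying near the robot; origin: centre of its underside
- pencil: flat yellow carpenter's pencil 170 x 14 x 8 mm, lying; origin: centre of its underside
- brush_mug: blue mug with brushes, diameter 76 mm, 190 mm high with brushes; origin: centre of its underside
- mallet: carver's round wooden mallet standing on its head, diameter 88 mm, 232 mm high; origin: centre of its underside
- rule: orange rule 260 x 35 x 4 mm, lying; origin: centre of its underside
- whetstone: whetstone on a dark wooden base, 210 x 75 x 35 mm; origin: centre of its underside
- drill: yellow cordless drill standing on its battery, 200 mm high, about 230 mm long; origin: centre of the battery's underside
There are look-alikes about, which are no part of the job. There is more than one size of the tin; the job needs the largest.

How it is judged:
By the outcome, as a careful person would: the job done as asked, in the order asked, and still so for the second after the job is handed in, with the robot touching nothing.
It also fails if it takes over 54 s, if anything falls off the work surface, if the arm or the gripper's body presses on something with over 40 N, if the wrist force passes 120 N, or if a joint passes its speed limit or range.

ROBOT

A 6-joint arm with a two-finger parallel gripper is mounted at the origin on the work surface. World frame = base frame: x ahead of the robot, y to its left, z up, the work surface at z = 0. Lengths are in mm, angles in rad, forces in N, time in s.
With the tool pointing down it reaches from about 375 to 825 mm from the base axis. Payload 5.5 kg.
Tool frame: the origin (TCP) lies on the centre line of the jaws, within the pads' length; the fingertips stand 17 mm ahead of it and the grasp point (between the pads) lies 2 mm behind it; z points along the fingers, y is the line along which they close (so a half turn about z gives the same grasp; the last joint's range is limited). The gripper opens to 85 mm and grips with 20 to 120 N. Pads are 22 mm wide; open, the fingers measure 114 mm over their backs; the gripper's body (76 mm by 85 mm) begins 54 mm behind the grasp point. The pads swing forward as they close: fully open they stand 13 mm farther back than shut.
Start: joints at [1.147, 0.314, -0.047, 1.21, 0, 1.571], TCP at [246.733, 546.917, 248.299] pointing down, gripper open.
Joint ranges: [-2.67, 2.67], [-0.69, 1.73], [-1.03, 1.25], [-2.08, 2.16], [-1.42, 1.45], [-3.14, 3.14]. Speed limits (rad/s): [2.39, 2.39, 3.01, 3.14, 3.14, 3.14].

INTERFACE

Orientations are given as a unit quaternion [w, x, y, z].
In Python, from cell import read_state, get_image, camera_model, hand_in gives the robot as it stands. The module is installed in compiled form; this text tells all that it offers.
- The arm moves only by the tool arm_command, never from a script. Its argument "moves" is one flat list of numbers, 4 for each row, row after row: the shift along the world's x, y, z in m, then the turn about the world's z in rad. In form: [x, y, z, twist, x, y, z, twist, ...]. A call has 1 to 8 rows; each row shifts and turns the commanded pose from where the row before left it; what a row does not reach is not made up. A row lasts 1/10 s, in which the tool goes at most 50 mm and 8.59 degrees, less where a joint would pass 70% of its speed; a pose out of reach is approached as far as the arm can. A call is refused whole if a number of a shift passes 0.05 or a number of a turn 0.15, either way. A call with a gripper value outside its range is refused whole. "grip" is the finger opening in m, from 0 to 0.0854, set as the call begins (left out, the last holds). The fingers move at their own pace and stop on an object; "squeeze" is the grip in N (left out, the last holds). Time passes only in rows, so rows that do not move let the fingers close. It gives the time, the measured TCP pose, the force, the opening and the grip force at its end, in the units of the state.
- read_state(): the state, without advancing time (a new reading comes with each control period).
- get_image(name): name is "scene" or "side" or "wrist"; returns (picture, depth): 420x560x3 uint8, red, green, blue; 420x560 float32, mm along the optical axis (not along the pixel's ray), 0 where there is no reading.
- camera_model(name): a dict with "intrinsics" (3x3 intrinsics, pixels), "rvec" (rotation vector, rad) and "tvec" (3), from world to camera coordinates, as OpenCV has them; the wrist camera has in their place "mount" (4x4, takes a point from camera to tool coordinates, whose origin is the TCP and whose axes are the flange's). Camera axes: x right, y down, z forward; pixel columns grow to the right and rows downward; lengths in mm; the calibration is good to about 2 mm. A picture is of the moment at which its call begins: read the wrist's pose just before it. camera_model takes no time and is no camera call.
- hand_in(): hands the job in; it is judged then, once.
The state is a dict: "time_s": time; "joints": joint angles; "dq": joint speeds; "joint_efforts": joint torques, N m; "tcp_pos": TCP position; "eef_rot": TCP orientation; "ft_force": force on the tool from outside, world axes, zero at the start; "torque": the same for the moment, N m; "width": finger opening in mm; "grip_force": force on a finger pad.
Only numpy, scipy, OpenCV 4.12 (cv2) and the standard library are available. Lean on these libraries where they do the work, as an engineer would, in place of code of your own. Each camera call takes 0.05 s, during which the arm holds its last target. There are 200 camera calls.

## Working session

There is one attempt and no reset: what is moved stays moved. The work goes in short steps, Python scripts to look and compute and a tool call to move; the robot and the scene stay as the last step left them, time stands still between calls to the robot, and variables do not carry over. Pictures are saved under pics/ and viewed, at most 10 in all, crops included, and the job is handed in when it is done.

Besides the shell and the picture viewer there is one more tool, called after "Request:" as name(argument=value, ...) on one line, values as JSON. arm_command: Moves the arm, as the interface text tells. Its arguments: {"type":"object","properties":{"moves":{"type":"array","items":{"type":"number"}},"grip":{"type":"number"},"squeeze":{"type":"number"}},"required":["moves"]}

```bash
mkdir -p pics; cat > h.py <<'E'
import numpy as np, cv2
from cell import read_state, get_image, camera_model, hand_in
def look(name,fn=None):
    im,d=get_image(name)
    if fn: cv2.imwrite('pics/'+fn,im[:,:,::-1]); np.savez('pics/'+fn+'.npz',im=im,d=d)
    return im,d
def world(name,d,st=None):
    m=camera_model(name); K=np.array(m['intrinsics'])
    v,u=np.mgrid[:d.shape[0],:d.shape[1]]
    P=np.stack([(u-K[0,2])/K[0,0]*d,(v-K[1,2])/K[1,1]*d,d],-1)
    R=cv2.Rodrigues(np.array(m['rvec'],float))[0]; t=np.array(m['tvec'],float).ravel()
    W=(P-t)@R
    W[d==0]=np.nan
    return W
E
python3 - <<'E'
from h import *
a,_=look('scene','a.png'); b,_=look('side','b.png')
cv2.imwrite('pics/ab.png',np.vstack([a,b])[:,:,::-1][:, :] if 0 else cv2.resize(np.hstack([a,b])[:,:,::-1],(800,300)))
print(read_state())
E
```

```text
{'time_s': 0.1, 'joints': array([ 1.14694625e+00,  3.14126752e-01, -4.79459142e-02,  1.21018552e+00,
       -4.21088018e-06,  1.57081488e+00]), 'dq': array([-6.97443404e-04, -1.47345735e-03,  2.01491509e-03,  1.81090535e-04,
        1.74703325e-05, -1.85796299e-03]), 'joint_efforts': array([-4.99243779e-04, -5.40764737e+01,  3.40541840e+01,  1.12149096e-02,
       -5.85303428e-05, -5.27778312e-06]), 'tcp_pos': array([246.57178208, 546.4787316 , 247.55241382]), 'eef_rot': array([-1.51680344e-04,  2.10351271e-01,  9.77625597e-01, -7.15021058e-04]), 'ft_force': array([0.07487754, 0.66438943, 0.02532555]), 'torque': array([-0.00071757,  0.03065912, -0.01263325]), 'grip_force': 0.0, 'width': 84.95481939839298}
```

View pics/a.png

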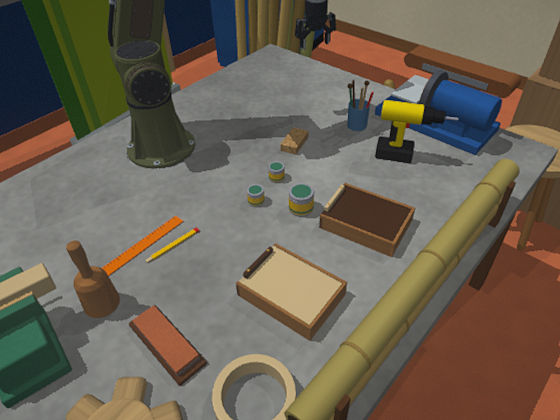

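View pics/b.png

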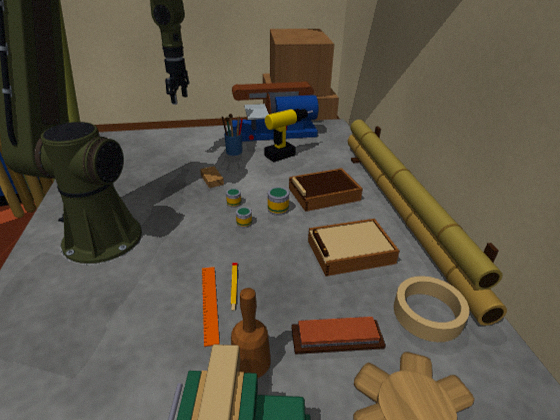

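Both views show the dark-lidded gouge box with its pale lip at scene (367,215) and the pale-lidded stone box at (291,288). There are three tins: (301,198), (277,171) and (256,193). The one at (301,198) is clearly the largest and stands in front of the dark lip, so it fits. The cork block is at (294,142). Next I'll measure these and confirm the tin in one crop.

```bash
cat > m.py <<'E'
from h import *
for cam,fn in (('scene','a.png'),('side','b.png')):
    z=np.load(f'pics/{fn}.npz'); im,d=z['im'],z['d']; W=world(cam,d)
    x,y,h=W[...,0],W[...,1],W[...,2]
    hsv=cv2.cvtColor(im,cv2.COLOR_RGB2HSV)
    reg=(h>8)&(h<85)&(x>200)&(x<800)&(abs(y)<450)
    n,lab,st,c=cv2.connectedComponentsWithStats(reg.astype(np.uint8))
    print(cam)
    for i in range(1,n):
        if st[i,4]<80: continue
        m=lab==i; top=m&(h>np.nanpercentile(h[m],95)-4)
        pts=np.stack([x[m],y[m]],1).astype(np.float32)
        r=cv2.minAreaRect(pts); (cx,cy),rad=cv2.minEnclosingCircle(np.stack([x[top],y[top]],1).astype(np.float32))
        print(c[i].round(),st[i,4],'h%.0f'%np.nanpercentile(h[m],95),'rect',np.round(r[0]),np.round(r[1]),round(r[2],1),'topcirc',round(cx),round(cy),round(rad),np.median(hsv[m],0))
    ground=W[(abs(h)<8)&(x>300)&(x<700)&(abs(y)<300)]; print('bench z',np.median(ground[:,2]))
E
python3 m.py
python3 - <<'E'
import cv2
a=cv2.imread('pics/a.png')[130:260,220:430]
cv2.imwrite('pics/c.png',cv2.resize(a,(800,495),interpolation=cv2.INTER_CUBIC))
E
```

```text
scene
[294. 139.] 464 h35 rect [351. 310.] [ 62. 118.] 15.7 topcirc 354 311 62 [ 17. 116. 104.]
[386. 152.] 270 h48 rect [641. 434.] [82. 32.] 2.5 topcirc 637 449 38 [105.  14.  31.]
[276. 171.] 285 h52 rect [424. 133.] [52. 55.] 82.5 topcirc 424 133 28 [ 76. 109. 110.]
[301. 198.] 717 h73 rect [575.  73.] [71. 77.] 38.3 topcirc 574 75 38 [ 76. 111. 111.]
[354. 211.] 2704 h59 rect [726. 165.] [167. 218.] 9.8 topcirc 734 142 109 [ 11. 125.  71.]
[255. 194.] 321 h52 rect [450.  11.] [50. 54.] 41.5 topcirc 448 10 28 [ 76. 101. 111.]
[172. 244.] 163 h12 rect [ 395. -269.] [168.  21.] 86.4 topcirc 392 -269 84 [ 24. 247. 214.]
[279. 280.] 3909 h58 rect [ 724. -184.] [164. 167.] 4.6 topcirc 725 -180 108 [ 20.  87. 194.]
[172. 326.] 309 h38 rect [ 627. -443.] [ 21. 208.] 87.4 topcirc 612 -448 79 [  9. 153. 142.]
[231. 365.] 119 h53 rect [ 793. -422.] [15. 55.] 0.0 topcirc 794 -422 28 [ 20.  86. 192.]
bench z 1.1156271795350614
side
[278. 154.] 190 h43 rect [641. 432.] [95. 38.] 2.5 topcirc 640 447 43 [110. 117.   9.]
[212. 176.] 306 h30 rect [348. 309.] [ 62. 120.] 17.4 topcirc 345 305 59 [ 16. 156.  77.]
[316. 189.] 1479 h55 rect [729. 135.] [169. 169.] 9.0 topcirc 733 133 113 [ 12. 193.  47.]
[278. 200.] 504 h70 rect [572.  71.] [79. 69.] 81.7 topcirc 574 71 39 [ 76. 159.  88.]
[233. 197.] 214 h49 rect [421. 129.] [53. 50.] 87.6 topcirc 422 130 27 [ 76.  157.   90.5]
[244. 216.] 257 h48 rect [446.   4.] [52. 50.] 83.9 topcirc 446 8 26 [ 75. 160.  90.]
[342. 247.] 2604 h54 rect [ 724. -187.] [166. 165.] 4.7 topcirc 723 -186 113 [ 18. 112. 167.]
[399. 304.] 173 h50 rect [ 792. -423.] [53. 16.] 88.3 topcirc 797 -424 26 [ 19. 110.  92.]
[309. 323.] 158 h35 rect [ 576. -440.] [ 21. 116.] 89.0 topcirc 584 -449 50 [  9. 196. 136.]
bench z -1.960720809748396
```

View pics/c.png

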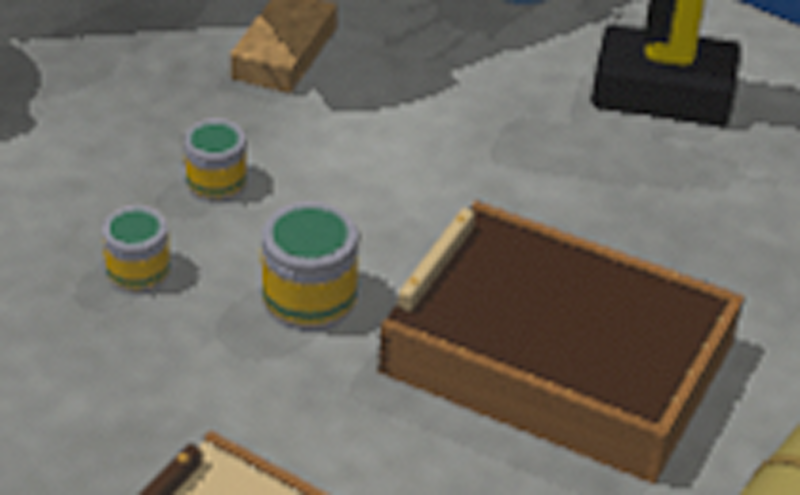

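The crop confirms it: the tin at scene (301,198) has a 37–38 mm radius against about 27 mm for the other two. It stands just in front of the pale lip at (334,198). Next is the box axis and lip.

```bash
python3 - <<'E'
from h import *
for cam,fn in (('scene','a.png'),('side','b.png')):
    z=np.load(f'pics/{fn}.npz'); im,d=z['im'],z['d']; W=world(cam,d)
    x,y,h=W[...,0],W[...,1],W[...,2]
    near=(x>590)&(x<860)&(y>30)&(y<290)
    hsv=cv2.cvtColor(im,cv2.COLOR_RGB2HSV)
    print(cam)
    m=near&(h>57)&(h<72)&(x<720)
    p=np.stack([x[m],y[m]],1).astype(np.float32)
    print('lip',m.sum(),cv2.minAreaRect(p),cv2.boxPoints(cv2.minAreaRect(p)).round().tolist())
    m=near&(h>38)&(h<72)
    p=np.stack([x[m],y[m]],1).astype(np.float32)
    r=cv2.minAreaRect(p); print('box top',m.sum(),r,cv2.boxPoints(r).round().tolist())
    # image corners of rim
    n,lab,st,c=cv2.connectedComponentsWithStats(m.astype(np.uint8)); 
    i=1+np.argmax(st[1:,4]); q=cv2.convexHull(np.argwhere(lab==i)[:,::-1].astype(np.int32)); q=cv2.approxPolyDP(q,5,True)[:,0]
    for u,v in q: print((u,v),W[v,u].round())
E
```

```text
scene
lip 245 ((641.953369140625, 127.33521270751953), (191.52503967285156, 85.03016662597656), 72.82842254638672) [[573.0, 48.0], [654.0, 23.0], [711.0, 206.0], [630.0, 231.0]]
box top 3508 ((722.39697265625, 138.37193298339844), (292.3824768066406, 167.54644775390625), 9.823988914489746) [[564.0, 196.0], [593.0, 31.0], [881.0, 81.0], [852.0, 246.0]]
(np.int32(415), np.int32(207)) [852. 242.  54.]
(np.int32(386), np.int32(244)) [859.  80.  42.]
(np.int32(320), np.int32(217)) [665.  47.  44.]
(np.int32(345), np.int32(182)) [637. 206.  52.]
side
lip 119 ((626.599365234375, 107.8231201171875), (77.06511688232422, 135.5338592529297), 1.6418496370315552) [[586.0, 174.0], [590.0, 39.0], [667.0, 41.0], [663.0, 177.0]]
box top 1568 ((721.123046875, 134.11566162109375), (288.6279602050781, 168.87181091308594), 8.985235214233398) [[565.0, 195.0], [592.0, 28.0], [877.0, 73.0], [850.0, 240.0]]
(np.int32(357), np.int32(192)) [859.  77.  40.]
(np.int32(306), np.int32(202)) [664.  41.  41.]
(np.int32(289), np.int32(177)) [636. 203.  49.]
(np.int32(342), np.int32(169)) [848. 226.  53.]
```

The gouge box centre is about (758,144) with a yaw of 9.7°. The tin at (574,73) is 39 mm right of the centre line, so I'll push it right with a slightly opened fork. First I move up beside it on its left, staying high.

Request:
arm_command(moves=[0.02, -0.025, 0, -0.061, 0.02, -0.025, 0, -0.061, 0.02, -0.025, 0, -0.061, 0.02, -0.025, 0, -0.061, 0.02, -0.025, 0, -0.061, 0.02, -0.025, 0, -0.061, 0.02, -0.025, 0, -0.061, 0.02, -0.025, 0, -0.061], grip=0.03)

```text
time_s: 0.9
tcp_pos: [407.2, 345.6, 247.9]
eef_rot: [-0.0, 0.441, 0.897, -0.0]
ft_force: [0.7, 0.2, 0.5]
width: 30.1
grip_force: 0.0
```

Request:
arm_command(moves=[0.02, -0.025, 0, -0.061, 0.02, -0.025, 0, -0.061, 0.02, -0.025, 0, -0.061, 0.02, -0.025, 0, -0.061, 0.02, -0.025, 0, -0.061, 0.02, -0.025, 0, -0.061, 0.015, -0.025, 0, -0.061, 0, 0, 0, -0.061])

```text
time_s: 1.7
tcp_pos: [543.1, 169.0, 247.7]
eef_rot: [0.0, 0.647, 0.763, -0.001]
ft_force: [-0.7, 0.3, -0.2]
width: 30.1
grip_force: 0.0
```

```bash
python3 - <<'E'
from h import *
s=read_state(); im,d=look('wrist','w1.png')
print(s['time_s'],s['tcp_pos'],s['eef_rot'],s['width'],s['joints'],s['ft_force'])
print(camera_model('wrist'))
E
```

```text
1.7 [543.1183538  168.99153671 247.67359096] [ 3.58071291e-04  6.46564594e-01  7.62858914e-01 -6.12352023e-04] 30.134830330835495 [ 3.02350736e-01  2.55447338e-01 -1.25965890e-01  1.19003357e+00
 -1.26081445e-03  1.70849650e+00] [-0.74635213  0.31697569 -0.21644013]
{'intrinsics': array([[325.60020672,   0.        , 281.61316958],
       [  0.        , 325.60020672, 206.76047914],
       [  0.        ,   0.        ,   1.        ]]), 'mount': array([[-2.41784630e-05, -9.45460758e-01, -3.25736021e-01,
         8.50726346e+01],
       [ 9.99999783e-01,  1.91489816e-04, -6.30033374e-04,
         3.65580073e-01],
       [ 6.58046961e-04, -3.25735966e-01,  9.45460548e-01,
        -1.25382334e+02],
       [ 0.00000000e+00,  0.00000000e+00,  0.00000000e+00,
         1.00000000e+00]])}
```

View pics/w1.png

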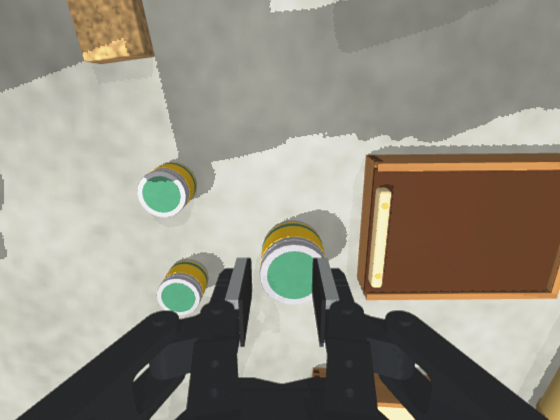

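The wrist view shows the tin at (293,270), the lip at (381,237) and the box front edge near x=367. I'll refine the positions from here.

```bash
cat >> h.py <<'E'
from scipy.spatial.transform import Rotation as R_
def wworld(d,s):
    m=camera_model('wrist'); K=np.array(m['intrinsics']); M=np.array(m['mount'])
    v,u=np.mgrid[:d.shape[0],:d.shape[1]]
    P=np.stack([(u-K[0,2])/K[0,0]*d,(v-K[1,2])/K[1,1]*d,d],-1)@M[:3,:3].T+M[:3,3]
    q=s['eef_rot']; W=P@R_.from_quat([q[1],q[2],q[3],q[0]]).as_matrix().T+s['tcp_pos']; W[d==0]=np.nan
    return W
def report(im,d,s):
    W=wworld(d,s); x,y,h=W[...,0],W[...,1],W[...,2]; hsv=cv2.cvtColor(im,cv2.COLOR_RGB2HSV)
    H,S,V=hsv[...,0],hsv[...,1],hsv[...,2]
    def comp(m,what,k=3,amin=150):
        n,lab,st,c=cv2.connectedComponentsWithStats(m.astype(np.uint8))
        for i in sorted(range(1,n),key=lambda i:-st[i,4])[:k]:
            if st[i,4]<amin: continue
            q=lab==i; p=np.stack([x[q],y[q]],1).astype(np.float32); r=cv2.minAreaRect(p)
            print(what,c[i].round(),st[i,4],'c',np.round(r[0],1),'size',np.round(r[1],1),'ang',round(r[2],1),'h',np.nanmedian(h[q]).round(1))
    comp((H>65)&(H<90)&(S>90)&(h>30)&(h<90),'green top')
    comp((h>57)&(h<73)&(H>15)&(H<32)&(S<150)&(V>140),'lip')
    comp((h>35)&(h<60)&(x>600),'box')
    print('bench',np.nanmedian(h[(abs(h)<10)]))
E
python3 - <<'E'
from h import *
s=read_state(); z=np.load('pics/w1.png.npz'); report(z['im'],z['d'],s)
E
```

```text
green top [291. 275.] 1730 c [566.5  76.3] size [46.4 56.5] ang 9.5 h 70.2
green top [161. 194.] 1024 c [420.3 136.5] size [37.7 38.1] ang 4.6 h 48.5
green top [178. 297.] 721 c [445.4  13.5] size [38.  37.6] ang 55.4 h 48.5
lip [380. 237.] 1249 c [653.4 128.9] size [ 12.9 109.1] ang 10.0 h 64.6
box [467. 229.] 25507 c [755.3 146.1] size [223.3 161.4] ang 10.0 h 47.0
box [392. 407.] 642 c [ 742.6 -118.3] size [30.6 61.5] ang 44.0 h 46.8
box [553. 407.] 348 c [958.5 -76.6] size [54.5  5.3] ang 90.0 h 42.1
bench -0.2545174428441328
```

Request:
arm_command(moves=[0.009, -0.0145, 0, 0, 0.009, -0.0145, -0.02, 0, 0, 0, -0.04, 0, 0, 0, -0.04, 0, 0, 0, -0.04, 0, 0, 0, -0.04, 0, 0, 0, -0.03, 0, 0, 0, -0.014, 0])

```text
time_s: 2.55
tcp_pos: [557.5, 142.2, 21.2]
eef_rot: [-0.001, 0.644, 0.765, -0.002]
ft_force: [-1.5, -0.7, 0.2]
width: 29.6
grip_force: 0.0
```

Request:
arm_command(moves=[0, 0, 0, 0, 0, 0, 0, 0])

```text
time_s: 2.75
tcp_pos: [560.6, 143.1, 25.3]
eef_rot: [0.0, 0.644, 0.765, 0.0]
ft_force: [0.5, -0.2, 0.2]
width: 29.8
grip_force: 0.0
```

Request:
arm_command(moves=[0.0013, -0.007, 0, 0, 0.0013, -0.007, 0, 0, 0.0013, -0.007, 0, 0, 0.0013, -0.007, 0, 0, 0.0013, -0.007, 0, 0, 0.0013, -0.007, 0, 0, 0.0013, -0.007, 0, 0, 0.0013, -0.007, 0, 0])

```text
time_s: 3.55
tcp_pos: [571.0, 87.5, 25.3]
eef_rot: [-0.0, 0.644, 0.765, 0.002]
ft_force: [-1.3, 5.0, 4.3]
width: 30.1
grip_force: 0.0
```

```bash
python3 - <<'E'
from h import *
s=read_state(); im,d=look('wrist','w2.png')
print(s['tcp_pos'],s['ft_force']);report(im,d,s)
E
```

```text
[571.03875833  87.47524848  25.33782943] [-1.34570877  4.96902765  4.2750343 ]
lip [541. 353.] 3647 c [656.2 110.6] size [13.3 63.6] ang 11.9 h 64.7
box [523. 222.] 15921 c [645.8 141.2] size [  7. 130.] ang 9.2 h 47.0
box [388. 320.] 564 c [606.9 105.5] size [17.2  6.1] ang 34.9 h 56.9
box [554. 402.] 425 c [689.8  71.7] size [ 6.8 28.2] ang 23.1 h 47.2
bench -0.20954096105601394
```

View pics/w2.png

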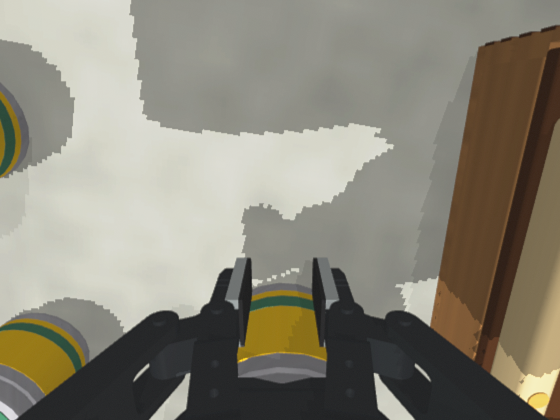

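The wrist view shows the tin at (285,320), cradled upright between the fingertips, with the box undisturbed on the right. Push on.

Request:
arm_command(moves=[0.0013, -0.007, 0, 0, 0.0013, -0.007, 0, 0, 0.0013, -0.007, 0, 0, 0.0013, -0.007, 0, 0, 0.0013, -0.007, 0, 0, 0.0013, -0.007, 0, 0, 0.0013, -0.007, 0, 0, 0.0013, -0.007, 0, 0])

```text
time_s: 4.4
tcp_pos: [581.3, 31.7, 25.3]
eef_rot: [-0.0, 0.644, 0.765, 0.002]
ft_force: [-1.6, 6.1, 6.6]
width: 29.6
grip_force: 0.0
```

Request:
arm_command(moves=[0.001, -0.005, 0, 0, 0.0005, -0.002, 0, 0, 0, 0, 0, 0])

```text
time_s: 4.7
tcp_pos: [582.8, 24.3, 25.3]
eef_rot: [0.0, 0.644, 0.765, 0.001]
ft_force: [0.1, 4.0, 5.8]
width: 30.0
grip_force: 0.0
```

Request:
arm_command(moves=[-0.001, 0.005, 0, 0, -0.003, 0.015, 0, 0, -0.004, 0.025, 0, 0, 0, 0, 0.03, 0, 0, 0, 0.04, 0, 0, 0, 0.04, 0, 0, 0, 0.04, 0, 0, 0, 0.03, 0])

```text
time_s: 5.5
tcp_pos: [574.1, 69.7, 206.7]
eef_rot: [0.001, 0.644, 0.765, 0.0]
ft_force: [0.4, -0.2, -0.4]
width: 30.2
grip_force: 0.0
```

Request:
arm_command(moves=[0.022, 0.013, 0.03, 0, 0.022, 0.013, 0, 0, 0.022, 0.013, 0, 0, 0.022, 0.013, 0, 0, 0.022, 0.013, 0, 0, 0, 0, 0, 0, 0, 0, 0, 0], grip=0)

```text
time_s: 6.2
tcp_pos: [683.4, 134.7, 233.2]
eef_rot: [-0.0, 0.644, 0.765, -0.001]
ft_force: [-0.3, 0.2, 0.2]
width: 0.1
grip_force: 0.0
```

```bash
python3 - <<'E'
from h import *
s=read_state(); im,d=look('wrist','w3.png')
print(s['time_s'],s['tcp_pos'],s['ft_force'],s['width']);report(im,d,s)
im,d=look('scene','a2.png'); 
E
sed -i 's/a.png/a2.png/;s/,(.side.,.b.png.)/,/' m.py; python3 m.py
```

```text
6.2 [683.41632793 134.67034497 233.23568624] [-0.29926587  0.21850177  0.15460235] 0.127026805186994
green top [167. 311.] 1333 c [585.  -13.8] size [56.4 37.2] ang 44.5 h 70.4
green top [ 13. 140.] 991 c [427.4 134.4] size [38.8 27.9] ang 83.8 h 48.6
green top [ 43. 258.] 903 c [446.5  12.3] size [38.3 38.6] ang 61.0 h 48.6
lip [527. 319.] 3854 c [970.   43.4] size [ 20.2 206.6] ang 0.4 h 65.5
lip [251. 188.] 1454 c [654.7 127.3] size [ 12.2 109.4] ang 10.0 h 64.9
box [363. 179.] 34338 c [756.2 144.7] size [222.  160.8] ang 10.0 h 47.3
box [520. 287.] 4455 c [961.8  60.7] size [ 11.2 257.9] ang 0.4 h 49.2
box [201. 287.] 466 c [618.5  -1.8] size [10.8 50.1] ang 34.3 h 48.7
bench -0.24117156079751112
scene
[294. 139.] 467 h34 rect [352. 311.] [ 63. 117.] 18.5 topcirc 352 309 62 [ 17. 114. 106.]
[386. 152.] 259 h48 rect [641. 445.] [78. 31.] 22.3 topcirc 635 446 34 [105.  13.  31.]
[276. 171.] 288 h52 rect [423. 135.] [48. 56.] 40.9 topcirc 423 136 27 [ 76.  108.5 114. ]
[354. 211.] 2706 h58 rect [730. 140.] [168. 169.] 9.5 topcirc 731 141 112 [ 12. 128.  73.]
[256. 194.] 324 h52 rect [448.  12.] [51. 54.] 50.2 topcirc 448 12 27 [ 76.  100.5 115.5]
[285. 219.] 797 h74 rect [595. -22.] [72. 76.] 22.4 topcirc 593 -22 38 [ 76. 109. 115.]
[178. 240.] 127 h12 rect [ 398. -249.] [131.  18.] 84.3 topcirc 394 -249 66 [ 24. 247. 223.]
[279. 280.] 3909 h58 rect [ 723. -184.] [165. 165.] 4.4 topcirc 722 -186 107 [ 20.  87. 201.]
[172. 326.] 307 h38 rect [ 627. -444.] [ 22. 206.] 86.7 topcirc 610 -445 74 [ 10. 154. 148.]
[231. 365.] 121 h53 rect [ 793. -421.] [56. 14.] 87.7 topcirc 794 -423 26 [ 20.  86. 200.]
bench z 1.1278891903162953
```

View pics/w3.png

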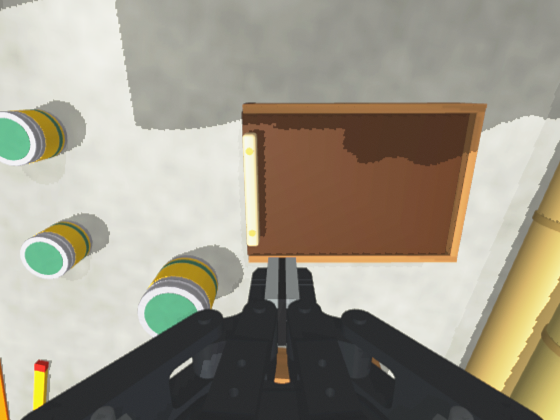

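The wrist view shows the lip at (251,188) in front of the shut fingers, and the tin standing upright at (180,300), 133 mm from the centre line. Now I descend behind the lip.

Request:
arm_command(moves=[0.005, -0.001, -0.03, 0, 0, 0, -0.04, 0, 0, 0, -0.035, 0, 0, 0, -0.025, 0, 0, 0, -0.012, 0, 0, 0, -0.009, 0, 0, 0, -0.006, 0, 0, 0, 0, 0])

```text
time_s: 7.1
tcp_pos: [689.2, 132.9, 77.7]
eef_rot: [0.0, 0.644, 0.765, 0.0]
ft_force: [-0.4, 0.1, -0.6]
width: -0.1
grip_force: 0.0
```

```bash
python3 - <<'E'
from h import *
s=read_state(); im,d=look('wrist','w4.png')
print(s['time_s'],s['tcp_pos'],s['ft_force'],s['width'])
E
```

```text
7.1 [689.22173958 132.88777449  77.70496654] [-0.35337851  0.06509226 -0.58109755] -0.13148952228771912
```

View pics/w4.png

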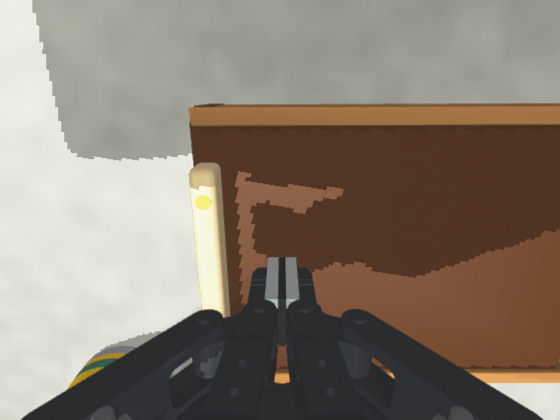

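The fingers hang at (283,275) behind the lip at (207,240), roughly mid-width. I'll go down 7.5 mm and approach slowly.

Request:
arm_command(moves=[0, 0, -0.004, 0, 0, 0, -0.0035, 0, 0, 0, 0, 0, -0.003, -0.0005, 0, 0, -0.003, -0.0005, 0, 0, -0.003, -0.0006, 0, 0, -0.003, -0.0005, 0, 0, -0.003, -0.0005, 0, 0])

```text
time_s: 7.95
tcp_pos: [673.7, 130.3, 69.9]
eef_rot: [0.0, 0.644, 0.765, 0.0]
ft_force: [2.9, 0.4, -1.0]
width: 0.2
grip_force: 1.5
```

Request:
arm_command(moves=[-0.003, -0.0005, 0, 0, -0.003, -0.0005, 0, 0, -0.003, -0.0006, 0, 0, -0.003, -0.0005, 0, 0])

```text
time_s: 8.35
tcp_pos: [662.1, 128.2, 69.9]
eef_rot: [0.0, 0.644, 0.765, 0.0]
ft_force: [2.8, -0.1, -1.4]
width: 0.1
grip_force: 1.1
```

Contact at about 3 N, so the lid is moving. Drawing on gently.

Request:
arm_command(moves=[-0.0049, -0.0009, 0, 0, -0.0049, -0.0009, 0, 0, -0.0049, -0.0008, 0, 0, -0.0049, -0.0009, 0, 0, -0.0049, -0.0009, 0, 0, -0.0049, -0.0008, 0, 0, -0.0049, -0.0009, 0, 0, -0.0049, -0.0009, 0, 0])

```text
time_s: 9.15
tcp_pos: [622.5, 121.2, 69.9]
eef_rot: [0.0, 0.644, 0.765, 0.0]
ft_force: [2.3, -0.1, -0.1]
width: 0.0
grip_force: 1.1
```

Request:
arm_command(moves=[-0.0049, -0.0009, 0, 0, -0.0049, -0.0009, 0, 0, -0.0049, -0.0008, 0, 0, -0.0049, -0.0009, 0, 0, -0.0049, -0.0009, 0, 0, -0.0049, -0.0008, 0, 0, -0.0049, -0.0009, 0, 0, -0.0049, -0.0009, 0, 0])

```text
time_s: 9.95
tcp_pos: [583.3, 114.2, 69.9]
eef_rot: [-0.0, 0.644, 0.765, 0.0]
ft_force: [2.2, 1.9, 1.1]
width: 0.0
grip_force: 1.1
```

```bash
python3 - <<'E'
from h import *
s=read_state(); im,d=look('wrist','w5.png')
print(s['time_s'],s['tcp_pos'],s['ft_force']);report(im,d,s)
im,d=look('scene','a3.png'); cv2.imwrite('pics/c3.png',cv2.resize(im[130:270,220:430,::-1],(720,480)))
E
```

```text
9.95 [583.26121181 114.23211129  69.85667478] [2.23791084 1.87882349 1.13730535]
green top [ 25. 385.] 2257 c [449.8  12.1] size [40.8 33.5] ang 83.2 h 48.6
lip [237. 235.] 3710 c [560.8 130.6] size [12.3 70.6] ang 10.0 h 65.0
box [454. 237.] 56332 c [665.6 122.1] size [129.8 180.9] ang 23.5 h 47.3
bench -0.19873929487806663
```

View pics/c3.png

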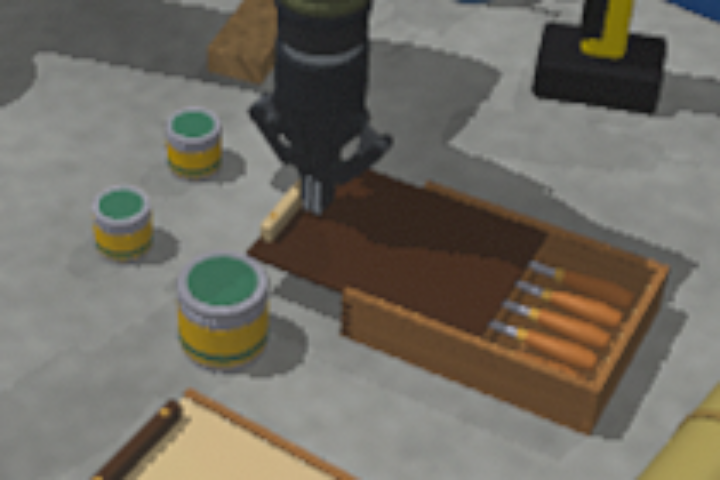

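The lid is about 91 mm out, with the gouges showing, the box unmoved and the tin clear to the side. About 49 mm remains.

Request:
arm_command(moves=[-0.0049, -0.0009, 0, 0, -0.0049, -0.0009, 0, 0, -0.0049, -0.0008, 0, 0, -0.0049, -0.0009, 0, 0, -0.0049, -0.0009, 0, 0, -0.0049, -0.0008, 0, 0, -0.0049, -0.0009, 0, 0, -0.0049, -0.0009, 0, 0])

```text
time_s: 10.85
tcp_pos: [544.0, 107.1, 69.8]
eef_rot: [0.0, 0.644, 0.765, -0.0]
ft_force: [3.0, 0.5, -1.4]
width: 0.0
grip_force: 1.1
```

Request:
arm_command(moves=[-0.0015, -0.0003, 0, 0, -0.0015, -0.0003, 0, 0, -0.0015, -0.0002, 0, 0, -0.0015, -0.0003, 0, 0])

```text
time_s: 11.25
tcp_pos: [538.5, 106.1, 69.9]
eef_rot: [0.0, 0.644, 0.765, 0.0]
ft_force: [2.2, 0.5, -1.5]
width: 0.0
grip_force: 1.0
```

Request:
arm_command(moves=[-0.001, -0.0002, 0, 0, -0.001, -0.0002, 0, 0])

```text
time_s: 11.45
tcp_pos: [537.5, 106.0, 70.0]
eef_rot: [0.001, 0.644, 0.765, 0.001]
ft_force: [7.3, 1.3, -5.0]
width: -0.4
grip_force: 3.4
```

Request:
arm_command(moves=[0, 0, 0, 0])

```text
time_s: 11.55
tcp_pos: [537.6, 106.0, 70.0]
eef_rot: [0.001, 0.644, 0.765, 0.001]
ft_force: [5.2, 1.8, -3.8]
width: -0.3
grip_force: 2.7
```

```bash
python3 - <<'E'
from h import *
s=read_state(); im,d=look('wrist','w6.png')
print(s['tcp_pos'],s['ft_force']);report(im,d,s)
E
```

```text
[537.61153687 105.99095604  70.04974758] [ 5.17046197  1.75409305 -3.8352535 ]
green top [ 44. 176.] 5548 c [421.4 135.1] size [40.3 39.4] ang 33.9 h 48.5
green top [ 85. 370.] 554 c [436.4  22.7] size [33.7 10. ] ang 44.6 h 48.5
lip [238. 235.] 3699 c [515.4 121.9] size [12.3 71.9] ang 10.0 h 64.9
box [491. 254.] 36960 c [637.7 115.4] size [ 94.3 171. ] ang 24.7 h 47.2
bench -0.21592677358339785
```

The force rose and the motion stalled, so the lid is at its stop. I'll unhook backwards, lift clear and check.

Request:
arm_command(moves=[0.003, 0.0005, 0, 0, 0.006, 0.001, 0, 0, 0.008, 0.0014, 0, 0, 0, 0, 0.02, 0, 0, 0, 0.035, 0, 0, 0, 0.04, 0, 0, 0, 0.04, 0, 0, 0, 0.04, 0])

```text
time_s: 12.4
tcp_pos: [553.4, 108.6, 246.3]
eef_rot: [-0.0, 0.644, 0.765, -0.0]
ft_force: [0.8, -0.0, -0.1]
width: 0.1
grip_force: 0.0
```

Request:
arm_command(moves=[0.02, 0.01, 0.01, 0, 0.02, 0.01, 0, 0, 0.02, 0, 0, 0, 0, 0, 0, 0, 0, 0, 0, 0])

```text
time_s: 12.9
tcp_pos: [613.2, 128.5, 254.1]
eef_rot: [-0.001, 0.644, 0.765, -0.001]
ft_force: [0.3, 0.2, 0.3]
width: 0.2
grip_force: 0.0
```

```bash
python3 - <<'E'
from h import *
s=read_state(); im,d=look('wrist','w7.png')
print(s['time_s'],s['tcp_pos'],s['ft_force']);report(im,d,s)
im,d=look('scene','a2.png')
E
python3 m.py
```

```text
12.9 [613.15171122 128.53216531 254.11855813] [0.32970991 0.18828055 0.3271327 ]
green top [ 96. 142.] 1150 c [421.4 135. ] size [38.5 37.3] ang 8.8 h 48.5
green top [120. 254.] 796 c [446.6  12.4] size [37.7 37.9] ang 70.7 h 48.5
green top [232. 301.] 690 c [580.5 -11.7] size [45.8 29.4] ang 70.5 h 70.4
lip [541. 370.] 1810 c [970.1 -40.6] size [ 20.4 132.8] ang 0.5 h 64.9
lip [186. 189.] 1374 c [518.7 103.4] size [ 12.7 109.3] ang 9.8 h 64.8
box [366. 184.] 21559 c [727.1 139.8] size [282.5 160.1] ang 9.9 h 47.3
box [533. 343.] 2582 c [961.7 -22.7] size [190.   11.1] ang 89.4 h 48.4
box [281. 370.] 339 c [ 655.8 -125.8] size [19.1 37.8] ang 15.5 h 47.3
bench -0.225750053948218
scene
[295. 139.] 470 h34 rect [346. 327.] [ 64. 149.] 15.4 topcirc 349 312 60 [ 17. 115. 106.]
[385. 152.] 262 h48 rect [639. 433.] [33. 78.] 90.0 topcirc 637 448 37 [105.  16.  32.]
[277. 171.] 287 h52 rect [426. 132.] [51. 51.] 6.5 topcirc 422 134 26 [ 76. 106. 115.]
[329. 206.] 4998 h71 rect [660.  84.] [341. 252.] 13.6 topcirc 565 52 114 [ 13. 129.  83.]
[255. 194.] 323 h52 rect [449.  12.] [50. 54.] 20.9 topcirc 448 11 26 [ 76. 106. 116.]
[174. 242.] 155 h12 rect [ 395. -262.] [159.  17.] 84.1 topcirc 396 -262 79 [ 24. 247. 223.]
[279. 280.] 3904 h59 rect [ 724. -184.] [164. 165.] 4.6 topcirc 723 -187 108 [ 20.  87. 203.]
[172. 326.] 309 h38 rect [ 625. -445.] [ 22. 207.] 86.0 topcirc 607 -449 73 [ 10. 154. 149.]
[231. 365.] 117 h53 rect [ 792. -422.] [15. 56.] 0.2 topcirc 794 -422 28 [ 20.  86. 201.]
bench z 1.1075660697866336
```

View pics/w7.png

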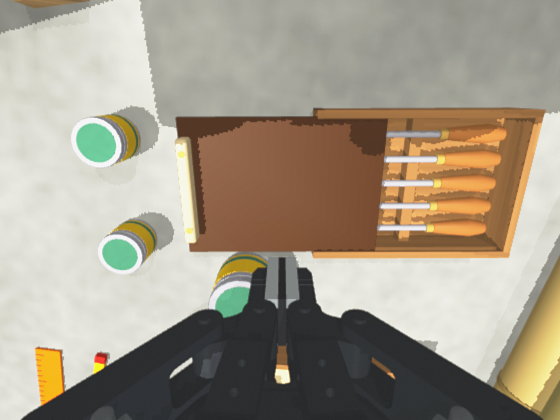

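The lid is out about 139 mm, with its front edge about 249 mm from the box origin (250 is fully out). The box has not moved, and the tin at (235,290) stands upright and clear. The pale box and the small tins are also unmoved. The gripper touches nothing.

```bash
python3 -c "
from h import *
print(hand_in())"
```

```text
the job is handed in; nothing more can be done
None
```

I pushed the tin aside, and it stands upright about 133 mm from the dark box's centre line. I then drew the dark lid out to its stop (about 139 of 140 mm measured) without moving the box or touching the pale-lidded one. The job is handed in, but no result came back.

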